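# Open the toggle valve and start the vacuum pump

## Robot

A 6-joint arm with a two-finger parallel gripper is mounted at the origin on the work surface. World frame = base frame: x ahead of the robot, y to its left, z up, the work surface at z = 0. Lengths are in m, angles in rad, forces in N, time in s.
With the tool pointing down it reaches from about 0.325 to 0.925 m from the base axis. Payload 3.1 kg.
Tool frame: the origin (TCP) lies midway between the tips of the shut fingers; the grasp point (between the pads) lies 19 mm behind it; z points along the fingers, y is the line along which they close (so a half turn about z gives the same grasp; the last joint's range is limited). The gripper opens to 85 mm and grips with 20 to 120 N. Pads are 22 mm wide; open, the fingers measure 114 mm over their backs; the gripper's body (76 mm by 85 mm) begins 54 mm behind the grasp point. The pads swing forward as they close: fully open they stand 13 mm farther back than shut.
Start: joints at [1.182, 0.217, 1.613, -0, 1.311, -0.112], TCP at [0.171, 0.601, 0.231] pointing down, gripper open.
Joint ranges: [-2.75, 2.75], [-0.78, 2.1], [0.31, 2.55], [-1.13, 4.27], [0.13, 2.63], [-2.58, 2.58]. Speed limits (rad/s): [2.79, 2.79, 3.14, 3.14, 3.14, 3.14].

## Interface

Orientations are given as a unit quaternion [w, x, y, z].
In Python, from workcell import ctrl gives the robot as it stands.
- The arm moves only by the shell command python3 -m crank 'ROWS' [OPENING]. ROWS is JSON, a list of rows, each an object with "offset": the shift along the world's x, y, z as a fraction of full scale, a list of three; "delta_rot": the turn, a rotation vector about the world's x, y, z as a fraction of full scale, a list of three. A call has exactly 5 rows; each row is the pose to reach, as a shift and turn from the pose commanded when the call began, turning the shorter way round; what a row does not reach only later rows make up. Full scale, the value 1, is 0.25 m for a shift and pi rad for a turn. A row lasts 1/10 s, in which the tool goes at most 50 mm and 8.59 degrees, less where a joint would pass 70% of its speed; a pose out of reach is approached as far as the arm can. A call with a number of a shift or a turn outside -1 to 1 is refused whole. A call with a gripper value outside its range is refused whole. OPENING is the gripper's target within -1 to 1 (fully open at 1, half-way at 0, shut at -1), set as the call begins (- or left out, the last holds). The fingers move at their own pace and stop on an object; the grip force is fixed at half the most. Time passes only in rows, so rows that repeat a pose let the fingers close, or fill a call up. It gives the time, the measured TCP pose, the force, the opening and the grip force at its end, in the units of the state.
- ctrl.get_state(): the state, without advancing time (a new reading comes with each control period).
- ctrl.grab_frame(name): name is "scene" or "top" or "wrist"; returns a dict with "pixels" (400x640x3 uint8, red, green, blue), "depth" (400x640 float32, m along the optical axis (not along the pixel's ray), 0 where there is no reading), "mtx" (3x3 intrinsics, pixels), "R" (3x3) and "t" (3): a world point X has camera coordinates R X + t. Camera axes: x right, y down, z forward; pixel columns grow to the right and rows downward; lengths in m; the calibration is good to about 2 mm. A picture is of the moment at which its call begins.
- ctrl.close_job(): hands the job in; it is judged then, once.
The state is a dict: "time": time; "joint_positions": joint angles; "dq": joint speeds; "tau": joint torques, N m; "eef_pos": TCP position; "orientation": TCP orientation; "force": force on the tool from outside, world axes, zero at the start; "wrist_torque": the same for the moment, N m; "gripper_width": finger opening in m; "gripper_force": force on a finger pad.
Only numpy, scipy, OpenCV 4.12 (cv2) and the standard library are available. Lean on these libraries where they do the work, as an engineer would, in place of code of your own. Each camera call takes 0.05 s, during which the arm holds its last target. There are 200 camera calls.

## Task

Put the calibration line under vacuum: with the fingertips push the lever of the isolation valve (the toggle lever that ends in a round ball) over past its centre until it snaps to its other side, and only after that press down the raised end of the rocker switch on the vacuum pump so that it tips over and stays down. Leave the vent valve's lever (the one that ends in a flat paddle) as it is, and do not lift or shift anything that stands on the bench.

Things in the scene. Friction and masses are not known exactly. Their poses are not given: they have to be found in the camera images.
- iso_valve: isolation valve, bolted to the bench: aluminium block 60 (x) x 36 (y) x 44 mm on a steel base plate 90 x 60 x 8 mm, brass pipe stubs to y = +-40 mm, two cheeks up to 62 mm height; the same body as the vent valve, and the two may stand in either place. Origin: centre of its underside, on the bench. z is up; its x axis is the direction in which its lever has to be pushed. The lever turns about an axis parallel to y through (0, 0, 55 mm).
- iso_lever (a joint): angle of the isolation valve's lever, rad: 0 = start, leaning 0.5 rad (29 deg) from vertical to the valve's -x side; 0.5 = upright, dead centre; 1.0 = leaning 0.5 rad to the +x side. Spring over-centre: it drives itself to the nearer end stop; about 3 N at the ball starts it from a stop, less towards the centre.
- iso_tip (a point): centre of the steel ball, 30 mm in diameter, at the end of the isolation valve's lever, 65 mm from the pivot; the stem below it is 8 mm thick. At the start 31 mm to the -x side of the valve's centre and 112 mm above the bench, upright 120 mm, flipped 31 mm to the +x side.
- vent_valve: vent valve, the same body and axes as the isolation valve but its lever ends in a flat paddle; to be left alone. Origin: centre of its underside.
- vent_lever (a joint): angle of the vent valve's lever, rad, same meaning as iso_lever; starts at 0 and must stay there.
- vent_tip (a point): 65 mm from the pivot in the paddle (44 wide x 30 high x 6 mm thick) at the end of the vent valve's lever; 112 mm above the bench.
- pump: vacuum pump standing fast on the bench: grey housing 180 (x) x 110 (y) mm, its flat top at 120 mm height; a round aluminium pump head (72 mm across, up to 138 mm height, with a stud to 146 mm) on the top at x = +45 mm; the rocker switch on the top at x = -45 mm. Origin: centre of its underside on the bench, z up.
- rocker (a joint): angle of the rocker switch, rad: 0 = off (start), its -x end (in the pump's axes) raised; 0.4 = on, its -x end down. Spring over-centre at 0.2: it drives itself to the nearer end stop; about 4 N on the raised end tips it.
- rocker_press (a point): the place to press: top face of the raised half of the black rocker, 16 mm from the rocker's pivot on its -x side, on the middle line. The rocker is 44 mm long (pump x) and 28 mm wide (pump y), pivot at (-45, 0, 128 mm) in the pump's frame. At off this point is about 138 mm above the bench; pressed fully it comes down by about 6 mm. The black bezel round the rocker (56 x 40 mm) ends at 125 mm height.
- bellows: bystander: chromed corrugated bellows unit, upright cylinder 56 mm in diameter, 67 mm high, loose, between the two valves. Origin: centre of its underside.
- float: bystander: white porcelain float, 52 mm in diameter, 64 mm high, loose, between the pump and a valve. Origin: centre of its underside.
- cistern_cap: bystander: steel cistern cap, disc 84 mm in diameter, 12 mm thick with a knob to 28 mm, loose, beyond the valves. Origin: centre of its underside.
- weight: bystander: brass weight, 38 mm in diameter, 46 mm high, loose, on the robot's side of the valves. Origin: centre of its underside.
- screwdriver: bystander: screwdriver 170 mm long lying on the bench beyond the valves, loose. Origin: under its middle.
- jar: bystander: glass jar, 60 mm in diameter, 75 mm high, loose, beyond the pump. Origin: centre of its underside.

How it is judged:
By the outcome, as a careful person would: the job done as asked, in the order asked, and still so for the second after the job is handed in, with the robot touching nothing.
It also fails if it takes over 40 s, if anything falls off the work surface, if the arm or the gripper's body presses on something with over 40 N, if the wrist force passes 120 N, or if a joint passes its speed limit or range.

## Working session

There is one attempt and no reset: what is moved stays moved. The work goes in short steps, Python scripts to look and compute and a shell command to move; the robot and the scene stay as the last step left them, time stands still between calls to the robot, and variables do not carry over. Pictures are saved under pics/ and viewed, at most 10 in all, crops included, and the job is handed in when it is done.

```bash
mkdir -p pics; ls
python3 - <<'E'
from workcell import ctrl
import cv2,numpy as np
for n in("top","scene"):
    f=ctrl.grab_frame(n); cv2.imwrite(f"pics/{n}0.png",f["pixels"][...,::-1]); np.savez(f"{n}0.npz",**f)
s=ctrl.get_state(); print(s)
E
```

```text
pics
{'time': 0.1, 'joint_positions': array([ 1.18178143e+00,  2.17691880e-01,  1.61481526e+00,  4.66619597e-06,
        1.31130589e+00, -1.12205108e-01]), 'dq': array([-0.00043089,  0.00093424, -0.0037332 , -0.00063653,  0.00022098,
        0.00146463]), 'tau': array([-7.97595931e-04, -3.98073471e+01, -3.04970598e+01, -1.55487701e-04,
        4.14720766e-03, -2.45617116e-05]), 'eef_pos': array([0.17049777, 0.60051103, 0.23006897]), 'orientation': array([-2.77503934e-04,  1.37963950e-01,  9.90436629e-01, -1.07494428e-03]), 'force': array([ 0.569288  ,  0.11677265, -0.74952771]), 'wrist_torque': array([ 0.01400399,  0.00715933, -0.00438297]), 'gripper_force': 0.0, 'gripper_width': 0.08525255615492705}
```

View pics/top0.png

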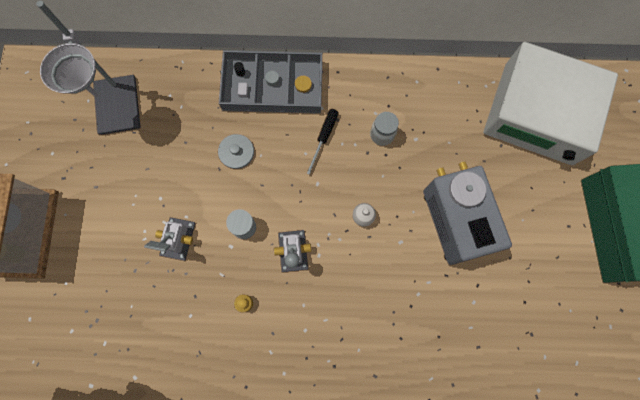

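View pics/scene0.png

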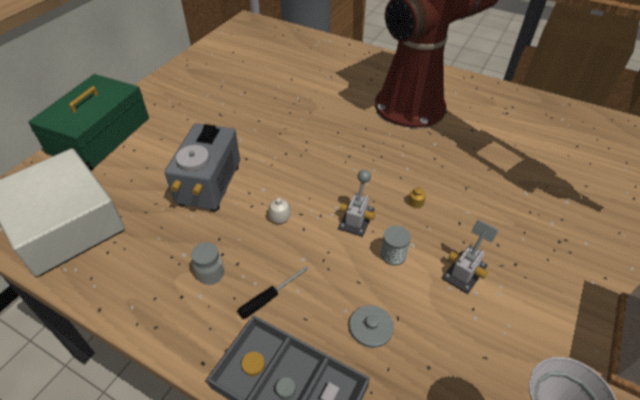

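The top view shows the ball-lever valve at about (292,252) with its ball at (292,260), and the paddle valve at (178,238). The pump is at (468,215) with its black rocker at (482,232). Next I'll measure these.

```bash
cat > h.py <<'E'
import numpy as np,cv2
from scipy.optimize import least_squares
def cloud(f):
    d=f["depth"];v,u=np.mgrid[:400,:640];K=f["mtx"]
    P=np.stack([(u-K[0,2])/K[0,0]*d,(v-K[1,2])/K[1,1]*d,d],-1)
    P=(P-f["t"])@f["R"]; P[d==0]=np.nan; return P
def proj(f,X): 
    c=f["R"]@np.array(X)+f["t"]; p=f["mtx"]@c; return p[:2]/p[2]
def rect(Q): return cv2.minAreaRect((Q[:,:2]*1000).astype(np.float32))
E
python3 - <<'E'
from h import *
for n in("top","scene"):
    f=dict(np.load(n+"0.npz")); P=cloud(f); rgb=f["pixels"].astype(int); z=P[...,2]
    v,u=np.mgrid[:400,:640]
    print(n,"cam",-f["R"].T@f["t"])
    def box(c,r): return (abs(u-c[0])<r)&(abs(v-c[1])<r)
    if n=="top": cb,cr=(292,258),(482,232)
    else: cb,cr=(364,176),(207,134)
    Q=P[box(cb,18)&(z>.098)&(z<.14)]
    r=least_squares(lambda c:np.linalg.norm(Q-c,axis=1)-.015,np.nanmean(Q,0)-[0,0,.005],loss="soft_l1",f_scale=.001)
    print("ball",len(Q),r.x,np.abs(r.fun).mean())
    Q=P[box((468,215) if n=="top" else (205,160),60)&(z>.11)&(z<.16)]; 
    T=P[box((468,215) if n=="top" else (205,160),60)&(z>.116)&(z<.124)]
    print("pump top",len(T),rect(T),np.nanmedian(T[:,2]))
    B=P[box(cr,22)&(rgb.max(-1)<45)&(z>.118)&(z<.15)]
    print("black",len(B),rect(B),B.min(0),B.max(0))
    R=B[B[:,2]>.1265]; 
    if len(R)>5: print("rocker hi",len(R),rect(R),R[R[:,2].argmax()])
    Vc=(292,251) if n=="top" else (357,212)
    S=P[box(Vc,26)&(z>.004)&(z<.014)]; print("base",len(S),rect(S))
    # cheeks/block
    S=P[box(Vc,26)&(z>.03)&(z<.066)]; print("block",len(S),np.nanmean(S,0),rect(S))
    for nm,c in dict(bellows=(240,224),float=(365,215),weight=(243,303),paddle=(158,245)).items():
        if n=="top": 
            S=P[box(c,16)&(z>.03)&(z<.2)];print(nm,S.mean(0),S[:,2].max())
E
```

```text
top cam [0.36021596 0.00194913 1.00931644]
ball 180 [0.44484147 0.05029197 0.11142872] 0.0008011786443394965
pump top 2865 ((551.3140869140625, -312.7679443359375), (177.3693084716797, 107.93916320800781), 16.969106674194336) 0.11938373206524593
black 511 ((509.02093505859375, -326.6021728515625), (54.702171325683594, 38.80609130859375), 15.381452560424805) [ 0.47886089 -0.3507606   0.11956595] [ 0.54008549 -0.30215988  0.14276736]
rocker hi 348 ((508.9525451660156, -326.5539245605469), (52.05513381958008, 35.5185432434082), 18.27724838256836) [ 0.49261979 -0.33580264  0.14276736]
base 458 ((475.3860778808594, 58.765647888183594), (93.84747314453125, 98.39044952392578), 12.155794143676758)
block 478 [0.47960977 0.0535605  0.04909504] ((474.98773193359375, 53.90233612060547), (66.6654281616211, 62.63819122314453), 55.0505485534668)
bellows [0.5245533  0.16616676 0.06427069] 0.07266865350709306
float [ 0.55504703 -0.10066048  0.04531962] 0.0663202405553307
weight [0.35799201 0.15504491 0.03654983] 0.04694843328244199
paddle [0.4795507  0.32118348 0.08198675] 0.12694987214872197
scene cam [1.12645332 0.31195784 0.82049873]
ball 148 [0.44400083 0.05139531 0.11052546] 0.001008013513141848
pump top 1254 ((553.7041625976562, -310.48150634765625), (176.67991638183594, 105.54271697998047), 17.3876895904541) 0.11803340014013022
black 253 ((510.35235595703125, -322.64447021484375), (55.071632385253906, 36.78565216064453), 14.307343482971191) [ 0.48100406 -0.34025865  0.11958911] [ 0.54016285 -0.29930256  0.13821349]
rocker hi 166 ((511.4132080078125, -324.3099365234375), (41.18098449707031, 29.405580520629883), 18.580713272094727) [ 0.49673154 -0.32720281  0.13821349]
base 309 ((477.16168212890625, 56.2808837890625), (93.42267608642578, 59.801536560058594), 7.907589435577393)
block 516 [0.48405098 0.05985316 0.04759793] ((477.3498229980469, 57.098609924316406), (64.65898895263672, 63.54411697387695), 52.66655349731445)
```

```bash
python3 -m crank '[{"offset":[0.07,-0.18,0],"delta_rot":[0,0,0.03]},{"offset":[0.14,-0.36,0],"delta_rot":[0,0,0.06]},{"offset":[0.21,-0.54,0],"delta_rot":[0,0,0.09]},{"offset":[0.28,-0.72,0],"delta_rot":[0,0,0.12]},{"offset":[0.35,-0.9,0],"delta_rot":[0,0,0.133]}]' -1
python3 -m crank '[{"offset":[0.07,-0.18,0],"delta_rot":[0,0,0]},{"offset":[0.14,-0.36,0],"delta_rot":[0,0,0]},{"offset":[0.21,-0.54,0],"delta_rot":[0,0,0]},{"offset":[0.28,-0.72,0],"delta_rot":[0,0,0]},{"offset":[0.35,-0.9,0],"delta_rot":[0,0,0]}]'
```

```text
time: 0.6
eef_pos: [0.2583, 0.3742, 0.2307]
orientation: [-0.0, -0.072, 0.997, -0.0]
force: [0.8, -1.1, 0.5]
gripper_width: 0.0123
gripper_force: 0.0
time: 1.1
eef_pos: [0.3457, 0.1494, 0.2311]
orientation: [0.0, -0.071, 0.997, 0.0]
force: [1.0, 0.4, 0.8]
gripper_width: 0.0001
gripper_force: 0.0
```

```bash
python3 -m crank '[{"offset":[0.06,-0.15,0],"delta_rot":[0,0,0]},{"offset":[0.12,-0.3,0],"delta_rot":[0,0,0]},{"offset":[0.16,-0.43,0],"delta_rot":[0,0,0]},{"offset":[0.16,-0.43,-0.15],"delta_rot":[0,0,0]},{"offset":[0.16,-0.43,-0.3],"delta_rot":[0,0,0]}]'
python3 - <<'E'
from h import *
from workcell import ctrl
f=ctrl.grab_frame("scene");cv2.imwrite("pics/s1.png",cv2.resize(f["pixels"][60:300,200:520,::-1],None,fx=2,fy=2))
print(ctrl.get_state()["eef_pos"])
E
```

```text
time: 1.6
eef_pos: [0.3874, 0.0423, 0.1566]
orientation: [0.002, -0.069, 0.998, -0.0]
force: [-0.0, 0.1, -1.0]
gripper_width: -0.0001
gripper_force: 0.0
[0.38094514 0.04317556 0.14916985]
```

View pics/s1.png

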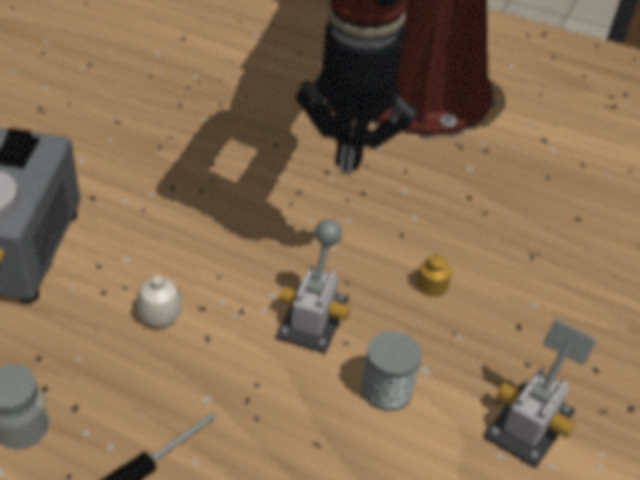

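```bash
python3 -m crank '[{"offset":[0,0,-0.1],"delta_rot":[0,0,0]},{"offset":[0,0.01,-0.2],"delta_rot":[0,0,0]},{"offset":[0.05,0.02,-0.2],"delta_rot":[0,0,0]},{"offset":[0.1,0.03,-0.2],"delta_rot":[0,0,0]},{"offset":[0.15,0.035,-0.2],"delta_rot":[0,0,0]}]'
python3 -m crank '[{"offset":[0.05,0.005,0],"delta_rot":[0,0,0]},{"offset":[0.1,0.01,0],"delta_rot":[0,0,0]},{"offset":[0.15,0.02,0],"delta_rot":[0,0,0]},{"offset":[0.2,0.03,0],"delta_rot":[0,0,0]},{"offset":[0.22,0.03,0],"delta_rot":[0,0,0]}]'
python3 - <<'E'
from h import *
from workcell import ctrl
f=ctrl.grab_frame("scene");cv2.imwrite("pics/s2.png",cv2.resize(f["pixels"][60:300,200:520,::-1],None,fx=2,fy=2))
print(ctrl.get_state()["eef_pos"])
E
```

```text
time: 2.15
eef_pos: [0.4222, 0.0527, 0.1063]
orientation: [-0.002, -0.071, 0.997, -0.0]
force: [-7.1, -1.1, 5.9]
gripper_width: 0.0003
gripper_force: 3.7
time: 2.65
eef_pos: [0.4804, 0.0603, 0.1068]
orientation: [0.001, -0.071, 0.998, -0.0]
force: [-1.6, 0.5, 0.3]
gripper_width: -0.0001
gripper_force: 1.3
[0.47990494 0.06015451 0.10669855]
```

View pics/s2.png

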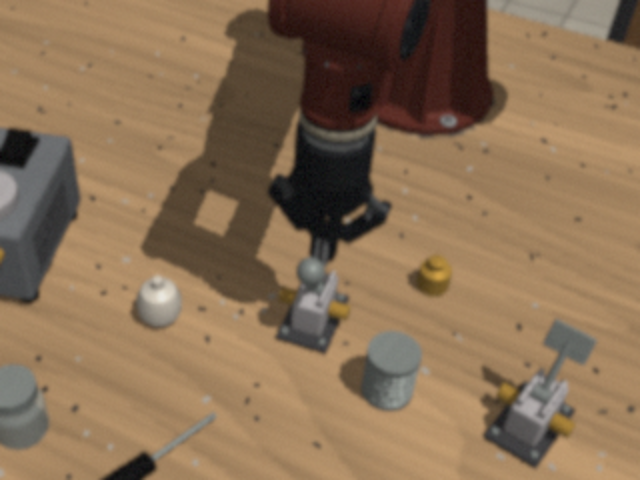

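```bash
python3 -m crank '[{"offset":[-0.15,-0.02,0],"delta_rot":[0,0,0]},{"offset":[-0.3,-0.04,0.05],"delta_rot":[0,0,0]},{"offset":[-0.3,-0.1,0.2],"delta_rot":[0,0,0]},{"offset":[-0.3,-0.2,0.35],"delta_rot":[0,0,0.02]},{"offset":[-0.25,-0.35,0.42],"delta_rot":[0,0,0.05]}]'
python3 - <<'E'
from h import *
from workcell import ctrl
f=ctrl.grab_frame("scene");P=cloud(f);z=P[...,2]
# ball expected at flipped position
p=proj(f,[.506,.0595,.112]);print(p)
v,u=np.mgrid[:400,:640];Q=P[(abs(u-p[0])<16)&(abs(v-p[1])<16)&(z>.098)&(z<.14)]
r=least_squares(lambda c:np.linalg.norm(Q-c,axis=1)-.015,np.nanmean(Q,0)-[0,0,.005],loss="soft_l1",f_scale=.001);print(len(Q),r.x,abs(r.fun).mean())
E
```

```text
time: 3.2
eef_pos: [0.416, -0.0274, 0.2143]
orientation: [0.002, -0.152, 0.988, -0.001]
force: [0.9, -0.3, 0.0]
gripper_width: 0.0002
gripper_force: 0.0
[354.71189994 194.99918419]
158 [0.50600589 0.05963121 0.11031841] 0.0009770475027636202
```

```bash
python3 -m crank '[{"offset":[0.05,-0.18,0],"delta_rot":[0,0,0]},{"offset":[0.1,-0.36,0],"delta_rot":[0,0,0]},{"offset":[0.15,-0.54,0],"delta_rot":[0,0,0]},{"offset":[0.2,-0.72,0],"delta_rot":[0,0,0]},{"offset":[0.25,-0.9,0],"delta_rot":[0,0,0]}]'
python3 -m crank '[{"offset":[0.03,-0.16,0],"delta_rot":[0,0,0]},{"offset":[0.06,-0.31,0],"delta_rot":[0,0,0]},{"offset":[0.06,-0.31,-0.1],"delta_rot":[0,0,0]},{"offset":[0.06,-0.31,-0.18],"delta_rot":[0,0,0]},{"offset":[0.06,-0.31,-0.18],"delta_rot":[0,0,0]}]'
python3 - <<'E'
from h import *
from workcell import ctrl
f=ctrl.grab_frame("scene");cv2.imwrite("pics/s3.png",cv2.resize(f["pixels"][60:240,130:330,::-1],None,fx=3,fy=3))
print(ctrl.get_state()["eef_pos"],(proj(f,[.4937,-.330,.138])-[130,60])*3)
E
```

```text
time: 3.75
eef_pos: [0.4783, -0.2542, 0.2109]
orientation: [-0.0, -0.148, 0.989, 0.0]
force: [0.9, 1.3, 0.4]
gripper_width: -0.0001
gripper_force: 0.0
time: 4.25
eef_pos: [0.4907, -0.3283, 0.1619]
orientation: [-0.003, -0.148, 0.989, 0.003]
force: [-0.1, 0.6, -1.4]
gripper_width: -0.0004
gripper_force: 0.0
[ 0.49180197 -0.32887363  0.16390585] [236.63232853 195.01048461]
```

View pics/s3.png

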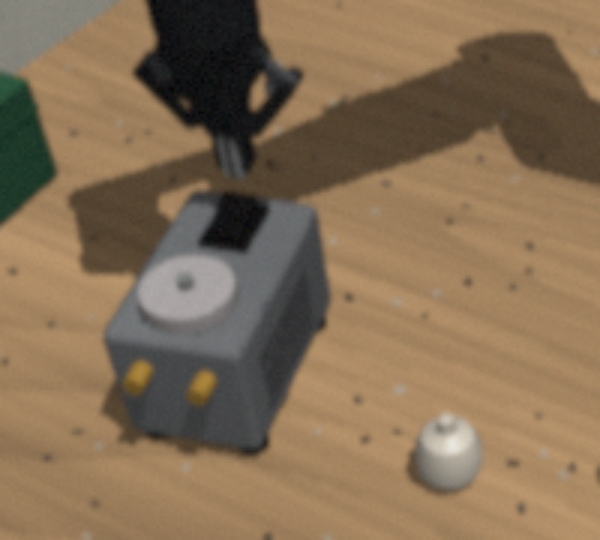

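The flipped ball measures (0.506, 0.060, 0.110), which is where it should be. The fingertips at (232,175) are above the rocker's raised end (237,195), so I'm pressing down now.

```bash
python3 -m crank '[{"offset":[0,0,-0.04],"delta_rot":[0,0,0]},{"offset":[0,0,-0.07],"delta_rot":[0,0,0]},{"offset":[0,0,-0.09],"delta_rot":[0,0,0]},{"offset":[0,0,-0.11],"delta_rot":[0,0,0]},{"offset":[0,0,-0.12],"delta_rot":[0,0,0]}]'
```

```text
time: 4.8
eef_pos: [0.4931, -0.3302, 0.1364]
orientation: [-0.0, -0.149, 0.989, -0.0]
force: [-0.5, 0.0, 1.3]
gripper_width: 0.0
gripper_force: 0.3
```

```bash
python3 -m crank '[{"offset":[0,0,-0.007],"delta_rot":[0,0,0]},{"offset":[0,0,-0.014],"delta_rot":[0,0,0]},{"offset":[0,0,-0.02],"delta_rot":[0,0,0]},{"offset":[0,0,-0.02],"delta_rot":[0,0,0]},{"offset":[0,0,-0.02],"delta_rot":[0,0,0]}]'
```

```text
time: 5.3
eef_pos: [0.4936, -0.3301, 0.1331]
orientation: [0.0, -0.149, 0.989, -0.0]
force: [-2.6, 2.9, 7.2]
gripper_width: -0.0002
gripper_force: 3.8
```

```bash
python3 -m crank '[{"offset":[0,0,-0.008],"delta_rot":[0,0,0]},{"offset":[0,0,-0.008],"delta_rot":[0,0,0]},{"offset":[0,0,-0.008],"delta_rot":[0,0,0]},{"offset":[0,0,-0.008],"delta_rot":[0,0,0]},{"offset":[0,0,-0.008],"delta_rot":[0,0,0]}]'
```

```text
time: 5.8
eef_pos: [0.4936, -0.3301, 0.1329]
orientation: [0.0, -0.149, 0.989, -0.0]
force: [-5.5, 4.5, 14.3]
gripper_width: -0.0001
gripper_force: 7.5
```

The tip stopped at 133 mm while the force rose, so the rocker is on its stop. I'll lift clear and check from the cameras.

```bash
python3 -m crank '[{"offset":[0,0,0.06],"delta_rot":[0,0,0]},{"offset":[0,0,0.2],"delta_rot":[0,0,0]},{"offset":[-0.15,0.05,0.35],"delta_rot":[0,0,0]},{"offset":[-0.3,0.2,0.4],"delta_rot":[0,0,0]},{"offset":[-0.4,0.35,0.4],"delta_rot":[0,0,0]}]'
python3 - <<'E'
from h import *
from workcell import ctrl
f0={n:dict(np.load(n+"0.npz")) for n in("top","scene")}
for n in("top","scene"):
    f=ctrl.grab_frame(n)
    for lab,g in(("before",f0[n]),("after",f)):
        P=cloud(g);rgb=g["pixels"].astype(int)
        d=P-[.509,-.3257,0];c,s=np.cos(.3),np.sin(.3)
        x=d[...,0]*c+d[...,1]*s;y=-d[...,0]*s+d[...,1]*c
        m=(abs(x)<.02)&(abs(y)<.011)&(P[...,2]>.11)&(P[...,2]<.16)
        print(n,lab,m.sum(),np.polyfit(x[m],P[...,2][m],1) if m.sum()>9 else "", "z(-16) z(+16)",[np.round(np.median(P[...,2][m&(abs(x-q)<.004)]),4) for q in(-.016,.016)])
    cv2.imwrite(f"pics/{n}4.png",f["pixels"][...,::-1])
E
```

```text
time: 6.3
eef_pos: [0.3953, -0.2451, 0.2328]
orientation: [0.002, -0.148, 0.989, -0.003]
force: [-0.4, 0.6, 0.5]
gripper_width: 0.0
gripper_force: 0.0
top before 223 [-0.1948667   0.13460149] z(-16) z(+16) [np.float64(0.1384), np.float64(0.132)]
top after 221 [0.19903426 0.13458172] z(-16) z(+16) [np.float64(0.1318), np.float64(0.1381)]
scene before 127 [-0.22666083  0.13294436] z(-16) z(+16) [np.float64(0.1367), np.float64(0.1299)]
scene after 103 [-0.02465263  0.13079878] z(-16) z(+16) [np.float64(0.1303), np.float64(0.1332)]
```

View pics/scene4.png

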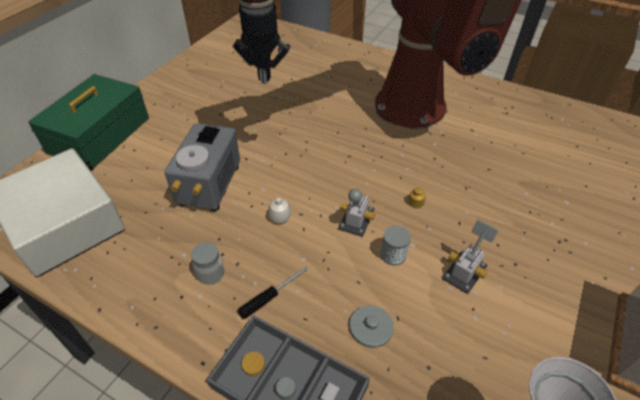

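View pics/top4.png

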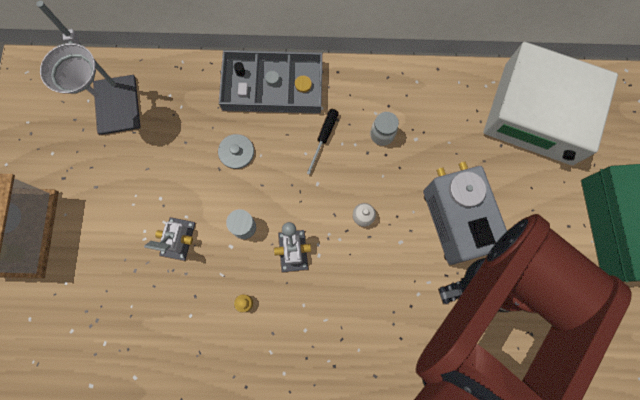

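The ball lever is flipped, with its ball now at (289,229) in the top view. The rocker slope has reversed from -0.195 to +0.199 rad, so it is on. The paddle at (158,245) and the loose items are where they were, and the robot is clear.

```bash
python3 -c "
from workcell import ctrl
print(ctrl.close_job())"
```

```text
the job is handed in; nothing more can be done
None
```

The isolation valve's lever was flipped first, then the pump's rocker was pressed on and stayed down; the vent lever and loose items look unmoved in the final pictures, and the job is handed in.

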